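# Locate the drilling template in its jig

### The arm

A 6-joint arm with a two-finger parallel gripper is mounted at the origin on the work surface. World frame = base frame: x ahead of the robot, y to its left, z up, the work surface at z = 0. Lengths are in m, angles in rad, forces in N, time in s.
With the tool pointing down it reaches from about 0.3 to 0.875 m from the base axis. Payload 6.4 kg.
Tool frame: the origin (TCP) lies midway between the tips of the shut fingers; the grasp point (between the pads) lies 19 mm behind it (ctrl.pinch_z is the distance from the TCP to the grasp point, in m); z points along the fingers, y is the line along which they close (so a half turn about z gives the same grasp; the last joint's range is limited). The gripper opens to 85 mm and grips with 20 to 120 N. Pads are 22 mm wide; open, the fingers measure 114 mm over their backs; the gripper's body (76 mm by 85 mm) begins 54 mm behind the grasp point. The pads swing forward as they close: fully open they stand 13 mm farther back than shut.
Start: joints at [-1.386, 0.181, 1.607, -0, 1.354, -0.206], TCP at [0.219, -0.532, 0.231] pointing down, gripper open.
Joint ranges: [-2.99, 2.99], [-0.89, 2.07], [0.3, 2.58], [-1.14, 4.28], [0, 2.63], [-3.12, 3.12]. Speed limits (rad/s): [2.57, 2.57, 3.01, 3.14, 3.14, 3.14].

### API

Orientations are given as a unit quaternion [w, x, y, z].
In Python, from bench import ctrl gives the robot as it stands.
- The arm moves only by the tool apply_moves, never from a script. Its argument "moves" is a list of rows, each an object with "jaw": the opening, from 0 (shut) to 1 (fully open); "offset": the shift along the tool's x, y, z in mm, a list of three; "rot": the turn, a rotation vector about the tool's x, y, z in degrees, a list of three. In form: [{"jaw": jaw, "offset": [dx, dy, dz], "rot": [ax, ay, az]}, ...]. A call has exactly 5 rows; each row shifts and turns the commanded pose from where the row before left it, along the tool's axes as they then stand; what a row does not reach is not made up. A row lasts 1/8 s, in which the tool goes at most 62.5 mm and 10.7 degrees, less where a joint would pass 70% of its speed; a pose out of reach is approached as far as the arm can. A call is refused whole if a number of a shift passes 62.5 or a number of a turn 10.7, either way. A call with a gripper value outside its range is refused whole. The fingers move at their own pace and stop on an object; the grip force is fixed at half the most. Time passes only in rows, so rows that do not move let the fingers close, or fill a call up. It gives the time, the measured TCP pose, the force, the opening and the grip force at its end, in the units of the state.
- ctrl.get_obs(): the state, without advancing time (a new reading comes with each control period).
- ctrl.camera(name): name is "side" or "top"; returns (picture, depth): 384x512x3 uint8, red, green, blue; 384x512 float32, m along the optical axis (not along the pixel's ray), 0 where there is no reading.
- ctrl.camera_params(name): a dict with "K" (3x3 intrinsics, pixels), "dist" ([k1, k2, p1, p2, k3] as OpenCV has them; the pictures are not rectified), "cam_to_world" (4x4, takes a point from camera to world coordinates). Camera axes: x right, y down, z forward; pixel columns grow to the right and rows downward; lengths in m; the calibration is good to about 2 mm. A picture is of the moment at which its call begins. camera_params takes no time and is no camera call.
- ctrl.hand_in(): hands the job in; it is judged then, once.
Trained networks look in the newest picture that a camera, given by its name, has taken for a name from the list of things; names that differ only in an ending like _2 or _b are one class to them, and where a whole thing is asked for, a point or a joint stands for the part that bears it (a point fixed in the world has none). Each returns a list of dicts, best first, with "score" (0 to 1); they miss things now and then, are a little off and sometimes report something else, mostly with a low value. They report only what shows in the picture. A call takes as long as a camera call. They do not tell look-alikes from the thing itself.
- ctrl.outline_of(camera, target): "region" (384x512 bool, what is visible of it) and "position" ([column, row] in pixels, amid what is visible of it).
The state is a dict: "time_s": time; "q": joint angles; "dq": joint speeds; "joint_efforts": joint torques, N m; "eef_pos": TCP position; "eef_rot": TCP orientation; "wrist_force": force on the tool from outside, world axes, zero at the start; "torque": the same for the moment, N m; "opening": opening from 0.0 (shut) to 1.0 (fully open); "grasp_force": force on a finger pad.
Only numpy, scipy, OpenCV 4.12 (cv2) and the standard library are available. Lean on these libraries where they do the work, as an engineer would, in place of code of your own. Each camera call takes 0.05 s, during which the arm holds its last target. There are 200 camera calls.

### The job

Pick up the L-shaped wooden template by its grip block and set it flat on the jig board, clear of the dowels and of the stop. Then push its long straight edge gently but snugly against both steel dowels at once, and only after that slide it along the dowels until its end presses against the wooden end stop; let go, leaving it flat and touching all three. Do not force it against the dowels or stop (stay well below 20 N), and leave everything else on the table where it is.

Things in the scene. Friction and masses are not known exactly. Their poses are not given: they have to be found in the camera images.
- jig: Plywood jig board fixed to the table, 240 (its x) x 180 (y) x 15 mm. Origin: centre of its underside, z up. Two dowels stand along its +y side, an end stop at its +x end; a template seated against all three has the jig's yaw and its origin at x = 25, y = 15, z = 15 mm in the jig's frame. The jig's yaw is within 0.35 rad of the world's.
- dowel_near: Rigid upright steel dowel, 10 mm in diameter, 25 mm tall above the board; at x = -50, y = 60 mm in the jig's frame. Origin: centre of its foot, on the board's top. The template touches its -y side.
- dowel_far: The other steel dowel, the same size, at x = 60, y = 60 mm in the jig's frame.
- stop: Rigid wooden end stop block, 20 x 40 x 28 mm tall, centred at x = 105, y = 10 mm in the jig's frame; the template touches its -x face, which lies at x = 95 mm. Origin: centre of its foot, on the board's top.
- template: Loose L-shaped wooden template, 15 mm thick, 0.2-0.35 kg, flat on the table, with a grip block on top: 50 (template x) x 20 (y) mm, its top 55 mm above the underside. Origin: on the underside, below the block's centre (centre of mass within 8 mm in plan). Long leg: x -100 to 70, y -20 to 40 mm; short leg: x 10 to 70, y -80 to -20 mm. The block can turn a little in a light grip.
- edge_near (a point): Point on the template's long straight edge, underside, at x = -75, y = 40 mm in the template's frame; this edge (y = +40) goes against the dowels, this point beside dowel_near.
- edge_far (a point): Point on the template's long straight edge, underside, at x = 35, y = 40 mm in the template's frame; beside dowel_far when seated. Sliding the unpressed template over the board takes at most a few newtons.
- heel_end (a point): Point on the template's end edge, underside, at x = 70, y = -5 mm in the template's frame; against the middle of the stop when seated.
- jar: Bystander: small closed glass jar, 48 mm across, 60 mm tall, between the jig and the template. Origin: centre of its foot.
- mug: Bystander: white mug, 80 mm across, 90 mm tall, on the robot's side. Origin: centre of its foot.
- tape: Bystander: cardboard tape core lying flat, 90 mm across, 24 mm tall, on the robot's side. Origin: centre of its underside.
- glue: Bystander: glue bottle, 52 mm across, 130 mm tall, at the table's far side. Origin: centre of its foot.
- sander: Bystander: cork sanding block, 100 x 60 x 30 mm, at the right of the table. Origin: centre of its underside.
- glue_gun: Bystander: glue gun lying on its side at the left of the table, about 140 x 125 x 32 mm. Origin: near the middle of its barrel, on the table.
Mind the look-alikes: they are no part of the job. Of the things shaped like the template, the wooden one is meant.

How it is judged:
By the outcome, as a careful person would: the job done as asked, in the order asked, and still so for the second after the job is handed in, with the robot touching nothing.
It also fails if it takes over 54 s, if anything falls off the work surface, if the arm or the gripper's body presses on something with over 40 N, if the wrist force passes 120 N, or if a joint passes its speed limit or range.

## Working session

There is one attempt and no reset: what is moved stays moved. The work goes in short steps, Python scripts to look and compute and a tool call to move; the robot and the scene stay as the last step left them, time stands still between calls to the robot, and variables do not carry over. Pictures are saved under pics/ and viewed, at most 10 in all, crops included, and the job is handed in when it is done.

Besides the shell and the picture viewer there is one more tool, called after "Call:" by a JSON object that holds its "fn" and its "kwargs". apply_moves: Moves the arm, as the interface text tells. Its arguments: {"type":"object","properties":{"moves":{"type":"array"}},"required":["moves"]}

```bash
ls; mkdir -p pics; python3 - <<'E'
from bench import ctrl
import cv2,numpy as np
o=ctrl.get_obs();print({k:np.round(v,3).tolist() for k,v in o.items()},ctrl.pinch_z)
ims=[]
for n in("top","side"):
    p,d=ctrl.camera(n); np.savez(f"/tmp/{n}.npz",p=p,d=d); cv2.imwrite(f"pics/{n}0.png",cv2.resize(p[:,:,::-1],(800,600)))
    c=ctrl.camera_params(n);print(n,np.round(c["K"],1).tolist(),np.round(c["dist"],3),np.round(c["cam_to_world"],3).tolist())
    for t in("template","jig","dowel_near","stop","jar"):
        r=ctrl.outline_of(n,t);print(t,[(round(x["score"],2),np.round(x["position"]).tolist(),int(x["region"].sum())) for x in r])
E
```

```text
pics
{'time_s': 0.0, 'q': [-1.386, 0.182, 1.608, 0.0, 1.354, -0.206], 'dq': [0.001, -0.0, 0.0, 0.001, -0.002, -0.001], 'joint_efforts': [-0.001, -44.487, -35.134, -0.0, 0.009, 0.0], 'eef_pos': [0.219, -0.531, 0.23], 'eef_rot': [-0.001, 0.981, 0.194, 0.0], 'wrist_force': [0.07, -0.514, 0.109], 'torque': [-0.073, -0.058, 0.025], 'grasp_force': 0.0, 'opening': 1.0} 0.0187
top [[479.9, 0.0, 251.9], [0.0, 479.9, 193.7], [0.0, 0.0, 1.0]] [-0.145  0.     0.     0.     0.   ] [[0.025, -0.997, 0.074, 0.422], [-1.0, -0.025, 0.007, -0.005], [-0.005, -0.074, -0.997, 1.552], [0.0, 0.0, 0.0, 1.0]]
template [(0.96, [194.0, 189.0], 1367), (0.69, [123.0, 260.0], 1369)]
jig [(0.7, [321.0, 196.0], 4201)]
dowel_near []
stop [(0.63, [330.0, 159.0], 85), (0.29, [192.0, 190.0], 1334)]
jar [(0.69, [255.0, 178.0], 172), (0.27, [255.0, 119.0], 268)]
side [[470.6, 0.0, 250.6], [0.0, 470.6, 187.5], [0.0, 0.0, 1.0]] [0.042 0.    0.    0.    0.   ] [[-0.957, -0.212, 0.196, 0.257], [-0.289, 0.705, -0.647, 1.001], [-0.001, -0.676, -0.737, 1.183], [0.0, 0.0, 0.0, 1.0]]
template [(0.75, [243.0, 240.0], 1365), (0.73, [293.0, 326.0], 1972)]
jig [(0.89, [275.0, 154.0], 2451)]
dowel_near []
stop [(0.51, [247.0, 139.0], 90)]
jar [(0.54, [246.0, 192.0], 241)]
```

View pics/top0.png

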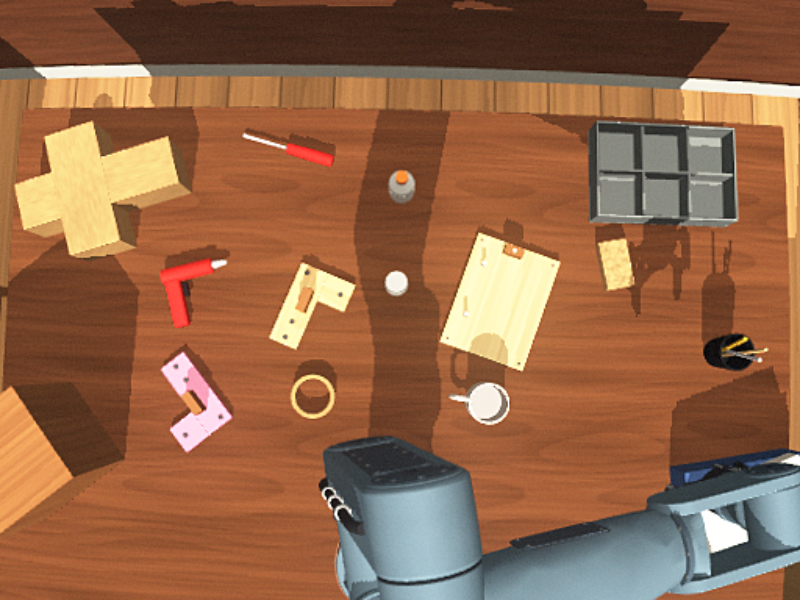

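View pics/side0.png

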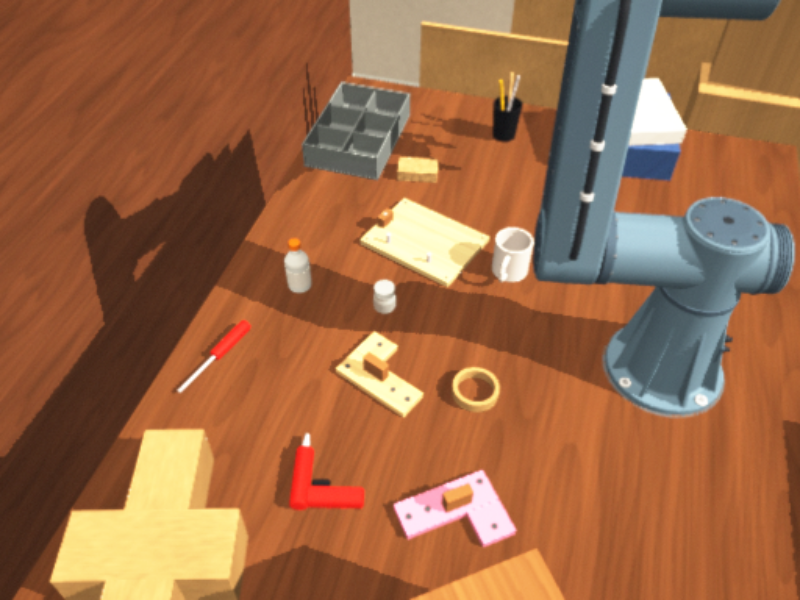

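Look-alikes for the template: the wooden L at top (194,189) and side (243,240), and the pink L at top (123,260) and side (293,326). The wooden one is the one described. The jig is at top (321,196). Next I'll fit poses by silhouette in both cameras.

```bash
cat > h.py <<'E'
from bench import ctrl
import cv2,numpy as np
from scipy.optimize import minimize
def box(x0,x1,y0,y1,z0,z1): return np.array([(x,y,z) for x in(x0,x1) for y in(y0,y1) for z in(z0,z1)])/1000.
TEM=[box(-100,70,-20,40,0,15),box(10,70,-80,-20,0,15),box(-25,25,-10,10,15,55)]
JIG=[box(-120,120,-90,90,0,15),box(95,115,-10,30,15,43)]
def to_w(P,p,z=0):
    c,s=np.cos(p[2]),np.sin(p[2]); return P@np.array([[c,s,0],[-s,c,0],[0,0,1]])+[p[0],p[1],z]
def proj(n,W):
    c=ctrl.camera_params(n);M=np.linalg.inv(c["cam_to_world"])
    return cv2.projectPoints(np.asarray(W,float).reshape(-1,3),cv2.Rodrigues(M[:3,:3])[0],M[:3,3],np.asarray(c["K"]),np.asarray(c["dist"]))[0][:,0]
S=4
def sil(n,parts,p,z=0):
    m=np.zeros((384*S,512*S),np.uint8)
    for P in parts:
        h=cv2.convexHull(((proj(n,to_w(P,p,z))+.5)*S-.5).astype(np.float32))
        cv2.fillPoly(m,[np.round(h*16).astype(np.int32)],1,shift=4)
    return m
def ray(n,uv,z):
    c=ctrl.camera_params(n);T=np.asarray(c["cam_to_world"])
    q=cv2.undistortPoints(np.array([[uv]],float),np.asarray(c["K"]),np.asarray(c["dist"]))[0,0]
    d=T[:3,:3]@[q[0],q[1],1];return T[:3,3]+d*(z-T[2,3])/d[2]
def fit(parts,masks,p0,z=0):
    up={n:cv2.resize(m.astype(np.float32),None,fx=S,fy=S,interpolation=cv2.INTER_LINEAR) for n,m in masks.items()}
    f=lambda p:sum(1-np.minimum(sil(n,parts,p,z),u).sum()/np.maximum(sil(n,parts,p,z),u).sum() for n,u in up.items())
    s=np.array([[0,0,0],[.01,0,0],[0,.01,0],[0,0,.08]])
    r=minimize(f,p0,method="Nelder-Mead",options=dict(initial_simplex=np.array(p0)+s,xatol=2e-4,fatol=1e-5,maxiter=150))
    return r.x,r.fun
def near(n,t,w):
    """outline of t in camera n nearest to world point w"""
    r=ctrl.outline_of(n,t);u=proj(n,w)[0]
    r=[x for x in r if np.hypot(*(np.array(x["position"])-u))<30]
    return r[0]["region"] if r else None
def draw(n,img,items,fn,c,k=5,w=(80,60)):
    big=cv2.resize(img[:,:,::-1],None,fx=k,fy=k,interpolation=cv2.INTER_CUBIC)
    for parts,p,z in items:
        for P in parts:
            h=cv2.convexHull(((proj(n,to_w(P,p,z))+.5)*k-.5).astype(np.float32));cv2.polylines(big,[np.round(h).astype(np.int32)],True,(255,0,0),1)
    x,y=int(c[0]*k),int(c[1]*k);cv2.imwrite(fn,big[max(0,y-w[1]*k):y+w[1]*k,max(0,x-w[0]*k):x+w[0]*k])
E
python3 - <<'E'
from h import *
ims={n:ctrl.camera(n)[0] for n in("top","side")}
t0=ray("top",(194,189),.015);j0=ray("top",(321,196),.015)
for nm,parts,w in(("template",TEM,t0),("jig",JIG,j0)):
    ms={n:near(n,nm,w) for n in ims}
    for sub in(("top","side"),("top",),("side",)):
        p,f=fit(parts,{n:ms[n] for n in sub if ms[n] is not None},[w[0],w[1],-.33]);print(nm,sub,np.round(p,4),round(f,3))
        if len(sub)==2: globals()[nm]=p
np.savez("/tmp/pose.npz",t=template,j=jig)
D=[box(x-5,x+5,55,65,15,40) for x in(-50,60)]
its=[(TEM,template,0),(JIG+D,jig,0)]
draw("top",ims["top"],its,"pics/c_top.png",(258,190));draw("side",ims["side"],its,"pics/c_side.png",(260,195))
for n in("jar","mug"):
    r=ctrl.outline_of("top",n);print(n,[(x["score"],np.round(ray("top",x["position"],.05),3)) for x in r[:2]])
E
```

```text
template ('top', 'side') [ 0.5367  0.1873 -0.3736] 0.125
template ('top',) [ 0.5366  0.1872 -0.3813] 0.055
template ('side',) [ 0.5378  0.1866 -0.3735] 0.063
jig ('top', 'side') [ 0.5466 -0.2127 -0.3143] 0.065
jig ('top',) [ 0.5462 -0.2124 -0.3217] 0.027
jig ('side',) [ 0.5469 -0.2139 -0.3157] 0.036
jar [(0.73, array([0.579, 0.004, 0.05 ]))]
mug [(0.78, array([ 0.345, -0.181,  0.05 ]))]
```

View pics/c_top.png

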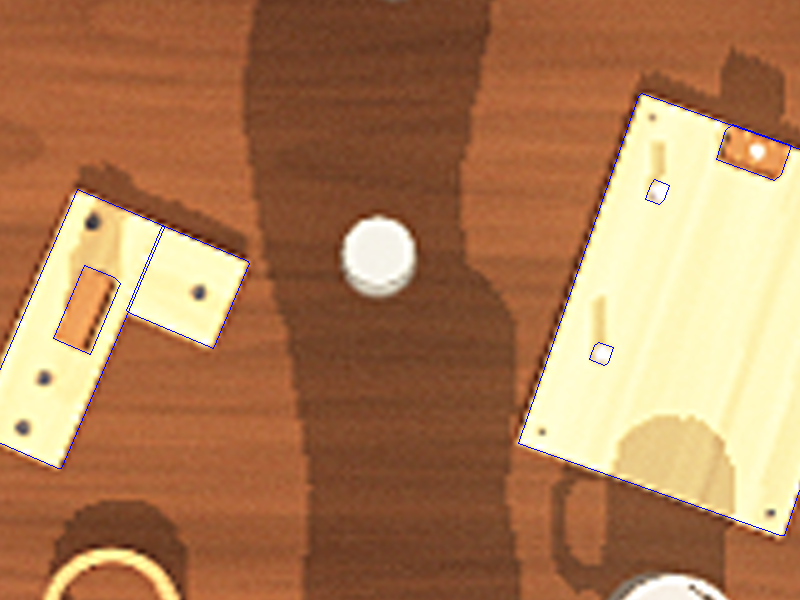

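View pics/c_side.png

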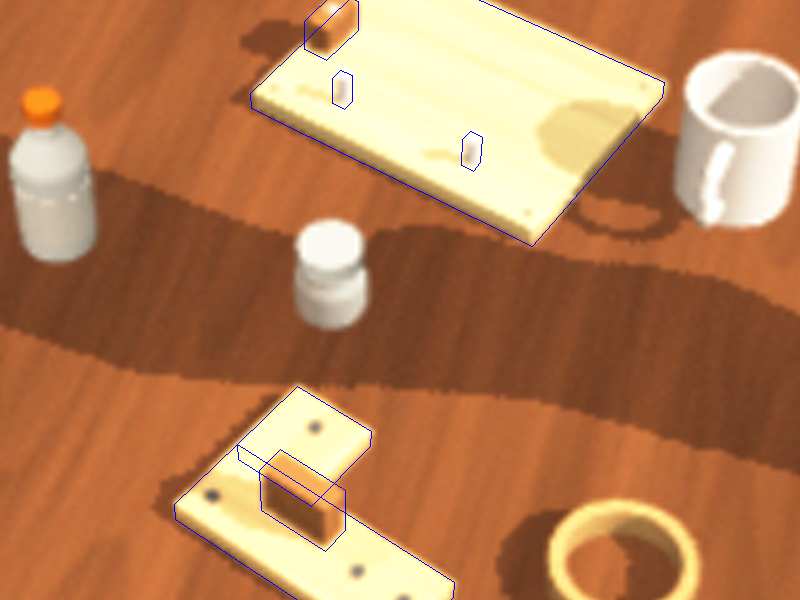

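The overlays match closely: blue outlines sit on the wooden L (block at crop (88,310) in the top view), on the jig board, and on the dowels at crop (657,191) and (601,354). The pink L is outside the crop. I'll rotate first, then travel.

Call:
{"fn": "apply_moves", "kwargs": {"moves": [{"jaw": 1,"offset": [0,0,0],"rot": [0,0,8.8]},{"jaw": 1,"offset": [0,0,0],"rot": [0,0,8.8]},{"jaw": 1,"offset": [0,0,0],"rot": [0,0,8.8]},{"jaw": 1,"offset": [0,0,0],"rot": [0,0,8.8]},{"jaw": 1,"offset": [0,0,0],"rot": [0,0,8.6]}]}}

```text
time_s: 1.62
eef_pos: [0.2191, -0.5317, 0.2313]
eef_rot: [0.0, 0.982, -0.188, -0.0]
wrist_force: [-0.2, 0.1, 0.2]
opening: 1.004
grasp_force: 0.0
```

Call:
{"fn": "apply_moves", "kwargs": {"moves": [{"jaw": 1,"offset": [2,-60,0],"rot": [0,0,0]},{"jaw": 1,"offset": [2,-60,0],"rot": [0,0,0]},{"jaw": 1,"offset": [3,-60,0],"rot": [0,0,0]},{"jaw": 1,"offset": [3,-60,0],"rot": [0,0,0]},{"jaw": 1,"offset": [3,-60,0],"rot": [0,0,0]}]}}

```text
time_s: 2.25
eef_pos: [0.3412, -0.2555, 0.2315]
eef_rot: [0.0, 0.983, -0.186, 0.0]
wrist_force: [-0.5, -0.3, 0.1]
opening: 1.003
grasp_force: 0.0
```

Call:
{"fn": "apply_moves", "kwargs": {"moves": [{"jaw": 1,"offset": [3,-60,0],"rot": [0,0,0]},{"jaw": 1,"offset": [3,-60,0],"rot": [0,0,0]},{"jaw": 1,"offset": [3,-60,0],"rot": [0,0,0]},{"jaw": 1,"offset": [3,-60,0],"rot": [0,0,0]},{"jaw": 1,"offset": [3,-60,0],"rot": [0,0,0]}]}}

```text
time_s: 2.88
eef_pos: [0.4649, 0.0187, 0.2318]
eef_rot: [0.0, 0.983, -0.186, 0.001]
wrist_force: [0.5, -0.4, 0.3]
opening: 1.001
grasp_force: 0.0
```

```bash
cat >> h.py <<'E'
from scipy.spatial.transform import Rotation as R
def go(x,y,z,yaw,pr=True):
    """remaining move in present tool axes (mm, deg) to TCP x,y,z with tool down, tool x at yaw"""
    o=ctrl.get_obs();q=np.asarray(o["eef_rot"]);A=R.from_quat(q[[1,2,3,0]])
    B=R.from_quat([np.cos(yaw/2),np.sin(yaw/2),0,0])
    off=A.inv().apply(np.array([x,y,z])-o["eef_pos"])*1000;rot=np.degrees((A.inv()*B).as_rotvec())
    print("t",round(o["time_s"],2),"pos",np.round(o["eef_pos"],4),"off",np.round(off,1),"rot",np.round(rot,2),"F",np.round(o["wrist_force"],2),"T",np.round(o["torque"],2),"open",round(o["opening"],3),"grip",round(o["grasp_force"],1))
E
python3 -c "
from h import *
go(.537,.187,.12,-.374)"
```

```text
t 2.88 pos [0.4649 0.0187 0.2318] off [   5.6 -183.1  111.8] rot [-0.   -0.08  0.03] F [ 0.47 -0.35  0.31] T [-0.04  0.    0.03] open 1.001 grip 0.0
```

Call:
{"fn": "apply_moves", "kwargs": {"moves": [{"jaw": 1,"offset": [1,-55,20],"rot": [0,0,0]},{"jaw": 1,"offset": [1,-55,20],"rot": [0,0,0]},{"jaw": 1,"offset": [1,-55,20],"rot": [0,0,0]},{"jaw": 1,"offset": [0,0,40],"rot": [0,0,0]},{"jaw": 1,"offset": [0,0,0],"rot": [0,0,0]}]}}

```text
time_s: 3.5
eef_pos: [0.5243, 0.1695, 0.128]
eef_rot: [0.001, 0.983, -0.185, -0.004]
wrist_force: [-0.9, 0.2, 0.5]
opening: 1.002
grasp_force: 0.0
```

```bash
python3 -c "
from h import *
go(.537,.187,.021,-.374)"
```

```text
t 3.5 pos [0.5243 0.1695 0.128 ] off [  6.2 -21.3 106.9] rot [0.2  0.38 0.1 ] F [-0.86  0.18  0.54] T [-0.01 -0.02  0.01] open 1.002 grip 0.0
```

Call:
{"fn": "apply_moves", "kwargs": {"moves": [{"jaw": 1,"offset": [4,-18,0],"rot": [0,0,0]},{"jaw": 1,"offset": [0,0,30],"rot": [0,0,0]},{"jaw": 1,"offset": [0,0,25],"rot": [0,0,0]},{"jaw": 1,"offset": [0,0,0],"rot": [0,0,0]},{"jaw": 1,"offset": [0,0,0],"rot": [0,0,0]}]}}

```text
time_s: 4.12
eef_pos: [0.5388, 0.1842, 0.0784]
eef_rot: [-0.0, 0.983, -0.186, 0.001]
wrist_force: [-0.2, -0.9, -0.2]
opening: 0.997
grasp_force: 0.0
```

```bash
python3 -c "
from h import *
go(.537,.187,.021,-.374)"
```

```text
t 4.12 pos [0.5388 0.1842 0.0784] off [-2.8 -1.8 57.4] rot [-0.07 -0.13 -0.02] F [-0.25 -0.9  -0.18] T [ 0.05 -0.01 -0.02] open 0.997 grip 0.0
```

Call:
{"fn": "apply_moves", "kwargs": {"moves": [{"jaw": 1,"offset": [-2,-2,30],"rot": [0,0,0]},{"jaw": 1,"offset": [0,0,20],"rot": [0,0,0]},{"jaw": 1,"offset": [0,0,7],"rot": [0,0,0]},{"jaw": 1,"offset": [0,0,0],"rot": [0,0,0]},{"jaw": 0.6,"offset": [0,0,0],"rot": [0,0,0]}]}}

```text
time_s: 4.75
eef_pos: [0.5371, 0.1872, 0.0202]
eef_rot: [-0.0, 0.983, -0.186, 0.001]
wrist_force: [-0.3, -0.0, 0.4]
opening: 0.818
grasp_force: 0.0
```

Call:
{"fn": "apply_moves", "kwargs": {"moves": [{"jaw": 0.4,"offset": [0,0,0],"rot": [0,0,0]},{"jaw": 0,"offset": [0,0,0],"rot": [0,0,0]},{"jaw": 0,"offset": [0,0,0],"rot": [0,0,0]},{"jaw": 0,"offset": [0,0,0],"rot": [0,0,0]},{"jaw": 0,"offset": [0,0,0],"rot": [0,0,0]}]}}

```text
time_s: 5.38
eef_pos: [0.5368, 0.1873, 0.0198]
eef_rot: [-0.0, 0.983, -0.186, 0.0]
wrist_force: [0.5, 0.6, 4.2]
opening: 0.226
grasp_force: 59.9
```

```bash
python3 - <<'E'
from h import *
go(.537,.187,.021,-.374)
ms={}
for n in("top","side"):
    ctrl.camera(n);r=near(n,"template",[.537,.187,.015]);
    if r is not None: ms[n]=r;print(n,r.sum())
E
```

```text
t 5.38 pos [0.5368 0.1873 0.0198] off [ 0.3  0.2 -1.2] rot [-0.04 -0.05  0.02] F [0.46 0.64 4.25] T [ 0.04  0.06 -0.01] open 0.226 grip 59.9
top 589
side 882
```

Call:
{"fn": "apply_moves", "kwargs": {"moves": [{"jaw": 0,"offset": [0,0,-10],"rot": [0,0,0]},{"jaw": 0,"offset": [0,0,-25],"rot": [0,0,0]},{"jaw": 0,"offset": [0,0,-35],"rot": [0,0,-1.1]},{"jaw": 0,"offset": [0,0,-30],"rot": [0,0,-1.1]},{"jaw": 0,"offset": [0,0,-10],"rot": [0,0,-1.1]}]}}

```text
time_s: 6.2
eef_pos: [0.5371, 0.1872, 0.1311]
eef_rot: [-0.0, 0.988, -0.157, 0.001]
wrist_force: [0.6, -0.2, -2.6]
opening: 0.223
grasp_force: 59.1
```

```bash
python3 -c "
from h import *
go(.5514,-.2142,.125,-.3155)"
```

```text
t 6.2 pos [0.5371 0.1872 0.1311] off [138.1 377.2   6. ] rot [-0.06 -0.13  0.02] F [ 0.56 -0.19 -2.62] T [ 0.04  0.03 -0.02] open 0.223 grip 59.1
```

Call:
{"fn": "apply_moves", "kwargs": {"moves": [{"jaw": 0,"offset": [5,15,0],"rot": [0,0,0]},{"jaw": 0,"offset": [12,33,0],"rot": [0,0,0]},{"jaw": 0,"offset": [17,46,0],"rot": [0,0,0]},{"jaw": 0,"offset": [18,50,0],"rot": [0,0,0]},{"jaw": 0,"offset": [18,50,0],"rot": [0,0,0]}]}}

```text
time_s: 6.82
eef_pos: [0.5407, -0.0212, 0.1272]
eef_rot: [-0.0, 0.988, -0.158, -0.002]
wrist_force: [0.9, -0.9, -2.7]
opening: 0.223
grasp_force: 59.1
```

Call:
{"fn": "apply_moves", "kwargs": {"moves": [{"jaw": 0,"offset": [18,50,0],"rot": [0,0,0]},{"jaw": 0,"offset": [18,50,0],"rot": [0,0,0]},{"jaw": 0,"offset": [17,45,0],"rot": [0,0,0]},{"jaw": 0,"offset": [11,28,0],"rot": [0,0,0]},{"jaw": 0,"offset": [4,10,0],"rot": [0,0,0]}]}}

```text
time_s: 7.45
eef_pos: [0.5485, -0.2161, 0.1272]
eef_rot: [-0.001, 0.987, -0.159, -0.002]
wrist_force: [0.3, 0.4, -2.0]
opening: 0.227
grasp_force: 59.1
```

```bash
python3 -c "
from h import *
go(.5514,-.2142,.0348,-.3155)"
```

```text
t 7.45 pos [ 0.5485 -0.2161  0.1272] off [ 2.4 -2.6 92.4] rot [-0.03  0.19 -0.21] F [ 0.28  0.36 -2.01] T [ 0.07 -0.03 -0.01] open 0.227 grip 59.1
```

Call:
{"fn": "apply_moves", "kwargs": {"moves": [{"jaw": 0,"offset": [2,-2,10],"rot": [0,0,0]},{"jaw": 0,"offset": [0,0,25],"rot": [0,0,0]},{"jaw": 0,"offset": [0,0,20],"rot": [0,0,0]},{"jaw": 0,"offset": [0,0,7],"rot": [0,0,0]},{"jaw": 0,"offset": [0,0,0],"rot": [0,0,0]}]}}

```text
time_s: 8.07
eef_pos: [0.5526, -0.2121, 0.0666]
eef_rot: [-0.0, 0.988, -0.157, -0.001]
wrist_force: [0.8, -0.1, -2.5]
opening: 0.223
grasp_force: 59.1
```

```bash
python3 - <<'E'
from h import *
go(.5514,-.2142,.0348,-.3155)
o=ctrl.get_obs();e=o["eef_pos"];q=o["eef_rot"];yaw=2*np.arctan2(q[2],q[1]);z=e[2]-.0198
j=np.load("/tmp/pose.npz")["j"];D=[box(x-5,x+5,55,65,15,40) for x in(-50,60)]
a=[]
for n in("top","side"):
    im,_=ctrl.camera(n);draw(n,im,[(TEM,(e[0],e[1],yaw),z),(JIG+D,j,0)],f"/tmp/h{n}.png",proj(n,[j[0],j[1],.02])[0],5,(40,52));a.append(cv2.imread(f"/tmp/h{n}.png"))
cv2.imwrite("pics/hover.png",cv2.hconcat(a))
E
```

```text
t 8.07 pos [ 0.5526 -0.2121  0.0666] off [-0.4  2.4 31.8] rot [-0.02  0.08  0.01] F [ 0.84 -0.08 -2.53] T [ 0.01 -0.05  0.  ] open 0.223 grip 59.1
```

View pics/hover.png

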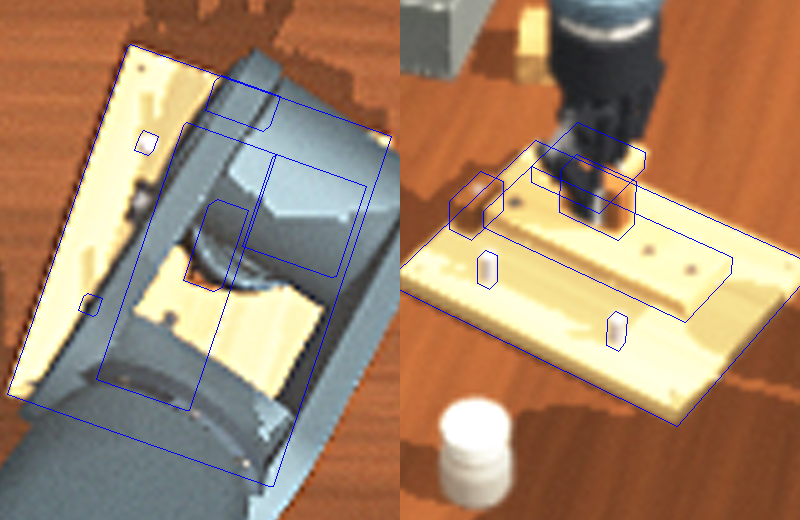

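Top view is mostly blocked by the arm. Side view shows the template hovering level at (610,230), its outline close to the overlay and clear of dowels (487,268), (617,330) and the stop. Lowering.

Call:
{"fn": "apply_moves", "kwargs": {"moves": [{"jaw": 0,"offset": [0,2,14],"rot": [0,0,0]},{"jaw": 0,"offset": [0,0,9],"rot": [0,0,0]},{"jaw": 0,"offset": [0,0,5],"rot": [0,0,0]},{"jaw": 0,"offset": [0,0,2],"rot": [0,0,0]},{"jaw": 0,"offset": [0,0,0],"rot": [0,0,0]}]}}

```text
time_s: 8.8
eef_pos: [0.5522, -0.2147, 0.0372]
eef_rot: [-0.0, 0.988, -0.157, -0.0]
wrist_force: [0.1, -0.1, -2.0]
opening: 0.226
grasp_force: 59.2
```

```bash
python3 -c "
from h import *
go(.5514,-.2142,.0348,-.3155)"
```

```text
t 8.8 pos [ 0.5522 -0.2147  0.0372] off [-0.9 -0.2  2.4] rot [-0.    0.   -0.03] F [ 0.1  -0.13 -2.05] T [-0.01  0.01  0.02] open 0.226 grip 59.2
```

Call:
{"fn": "apply_moves", "kwargs": {"moves": [{"jaw": 0,"offset": [0,0,1],"rot": [0,0,0]},{"jaw": 0,"offset": [0,0,1],"rot": [0,0,0]},{"jaw": 0,"offset": [0,0,0.5],"rot": [0,0,0]},{"jaw": 0,"offset": [0,0,0],"rot": [0,0,0]},{"jaw": 0,"offset": [0,0,0],"rot": [0,0,0]}]}}

```text
time_s: 9.43
eef_pos: [0.5522, -0.2147, 0.0348]
eef_rot: [0.0, 0.988, -0.157, 0.0]
wrist_force: [-0.3, -0.2, -1.7]
opening: 0.224
grasp_force: 59.2
```

```bash
python3 -c "
from h import *
go(.5514,-.2142,.0348,-.3155)"
```

```text
t 9.43 pos [ 0.5522 -0.2147  0.0348] off [-0.9 -0.3  0. ] rot [ 0.   -0.   -0.03] F [-0.3  -0.2  -1.74] T [ 0.04  0.01 -0.01] open 0.224 grip 59.2
```

Call:
{"fn": "apply_moves", "kwargs": {"moves": [{"jaw": 0,"offset": [0,0,0.5],"rot": [0,0,0]},{"jaw": 0,"offset": [0,0,0],"rot": [0,0,0]},{"jaw": 0,"offset": [0,0,0.3],"rot": [0,0,0]},{"jaw": 0,"offset": [0,0,0],"rot": [0,0,0]},{"jaw": 0,"offset": [0,0,0],"rot": [0,0,0]}]}}

```text
time_s: 10.05
eef_pos: [0.5523, -0.2148, 0.0348]
eef_rot: [0.0, 0.988, -0.157, 0.0]
wrist_force: [-4.8, 2.2, 7.5]
opening: 0.223
grasp_force: 60.6
```

Call:
{"fn": "apply_moves", "kwargs": {"moves": [{"jaw": 0,"offset": [0,0,-0.5],"rot": [0,0,0]},{"jaw": 0,"offset": [0,0,0],"rot": [0,0,0]},{"jaw": 0,"offset": [0,-3,0],"rot": [0,0,0]},{"jaw": 0,"offset": [0,-3,0],"rot": [0,0,0]},{"jaw": 0,"offset": [0,0,0],"rot": [0,0,0]}]}}

```text
time_s: 10.68
eef_pos: [0.5548, -0.2092, 0.0348]
eef_rot: [0.0, 0.988, -0.157, 0.001]
wrist_force: [1.4, -3.0, 2.4]
opening: 0.225
grasp_force: 60.0
```

```bash
cat >> h.py <<'E'
def st(jy=-.3155):
    """force in jig axes, template pose in jig frame by the TCP"""
    o=ctrl.get_obs();j=np.load("/tmp/pose.npz")["j"];c,s=np.cos(jy),np.sin(jy);M=np.array([[c,s],[-s,c]])
    q=o["eef_rot"];print("t",round(o["time_s"],2),"F jig xyz",np.round(M@o["wrist_force"][:2],2),round(o["wrist_force"][2],2),"T",np.round(o["torque"],3),"jig mm",np.round(M@(np.array(o["eef_pos"][:2])-j[:2])*1000,2),"z",round(o["eef_pos"][2]*1000,2),"yaw",round(2*np.arctan2(q[2],q[1]),4))
E
python3 -c "
from h import *
st()"
```

```text
t 10.68 F jig xyz [ 2.26 -2.37] 2.37 T [-0.255 -0.033 -0.037] jig mm [6.69 5.86] z 34.82 yaw -0.316
```

Call:
{"fn": "apply_moves", "kwargs": {"moves": [{"jaw": 0,"offset": [0,-2,-0.1],"rot": [0,0,0]},{"jaw": 0,"offset": [0,-2,0],"rot": [0,0,0]},{"jaw": 0,"offset": [0,-1.5,0],"rot": [0,0,0]},{"jaw": 0,"offset": [0,-1,0],"rot": [0,0,0]},{"jaw": 0,"offset": [0,0,0],"rot": [0,0,0]}]}}

```text
time_s: 11.3
eef_pos: [0.5563, -0.2029, 0.0348]
eef_rot: [0.0, 0.988, -0.157, 0.0]
wrist_force: [-1.2, -3.7, 4.9]
opening: 0.225
grasp_force: 60.3
```

```bash
python3 - <<'E'
from h import *
st()
o=ctrl.get_obs();e=o["eef_pos"];q=o["eef_rot"];yaw=2*np.arctan2(q[2],q[1])
j=np.load("/tmp/pose.npz")["j"];D=[box(x-5,x+5,55,65,15,40) for x in(-50,60)]
im,_=ctrl.camera("side");draw("side",im,[(JIG+D,j,0)],f"pics/push.png",proj("side",[j[0],j[1],.02])[0]+[0,8],10,(40,30))
E
```

```text
t 11.3 F jig xyz [-0.01 -3.93] 4.94 T [-0.535  0.118  0.002] jig mm [ 6.16 12.39] z 34.8 yaw -0.316
```

View pics/push.png

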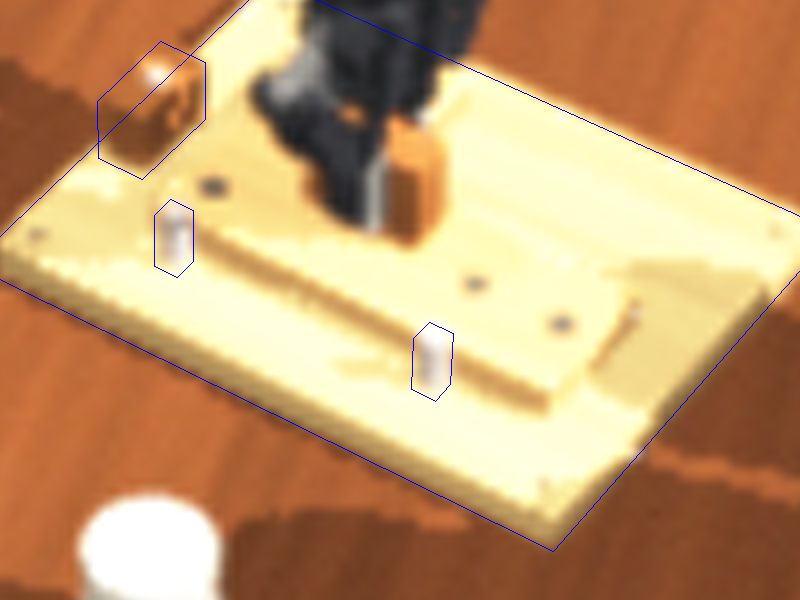

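Side view: long edge (dark face from (200,240) to (550,405)) lies just behind dowels (175,238) and (432,360), parallel to them with a small gap. I'll close it in small steps.

Call:
{"fn": "apply_moves", "kwargs": {"moves": [{"jaw": 0,"offset": [0,0,-0.3],"rot": [0,0,0]},{"jaw": 0,"offset": [0,-0.8,0],"rot": [0,0,0]},{"jaw": 0,"offset": [0,-0.4,0],"rot": [0,0,0]},{"jaw": 0,"offset": [0,0,0],"rot": [0,0,0]},{"jaw": 0,"offset": [0,0,0],"rot": [0,0,0]}]}}

```text
time_s: 11.98
eef_pos: [0.5564, -0.2015, 0.0348]
eef_rot: [-0.0, 0.988, -0.157, -0.0]
wrist_force: [-0.2, -2.7, 2.8]
opening: 0.226
grasp_force: 60.0
```

```bash
python3 -c "
from h import *
st()"
```

```text
t 11.97 F jig xyz [ 0.64 -2.63] 2.76 T [-0.354 -0.058 -0.017] jig mm [ 5.82 13.68] z 34.79 yaw -0.3161
```

Call:
{"fn": "apply_moves", "kwargs": {"moves": [{"jaw": 0,"offset": [0,-0.4,0],"rot": [0,0,0]},{"jaw": 0,"offset": [0,-0.4,0],"rot": [0,0,0]},{"jaw": 0,"offset": [0,-0.4,0],"rot": [0,0,0]},{"jaw": 0,"offset": [0,0,0],"rot": [0,0,0]},{"jaw": 0,"offset": [0,0,0],"rot": [0,0,0]}]}}

```text
time_s: 12.6
eef_pos: [0.5567, -0.2005, 0.0348]
eef_rot: [-0.0, 0.988, -0.157, -0.0]
wrist_force: [-1.4, -2.6, 2.9]
opening: 0.225
grasp_force: 60.0
```

```bash
python3 -c "
from h import *
st()"
```

```text
t 12.6 F jig xyz [-0.55 -2.88] 2.9 T [-0.409  0.096 -0.055] jig mm [ 5.82 14.75] z 34.81 yaw -0.3161
```

Call:
{"fn": "apply_moves", "kwargs": {"moves": [{"jaw": 0,"offset": [0,-0.3,0],"rot": [0,0,0]},{"jaw": 0,"offset": [0,-0.3,0],"rot": [0,0,0]},{"jaw": 0,"offset": [0,-0.3,0],"rot": [0,0,0]},{"jaw": 0,"offset": [0,0,0],"rot": [0,0,0]},{"jaw": 0,"offset": [0,0,0],"rot": [0,0,0]}]}}

```text
time_s: 13.22
eef_pos: [0.5568, -0.2003, 0.0349]
eef_rot: [0.0, 0.988, -0.158, -0.0]
wrist_force: [-3.4, -5.1, 2.9]
opening: 0.223
grasp_force: 59.9
```

```bash
python3 -c "
from h import *
st()"
```

```text
t 13.22 F jig xyz [-1.6  -5.91] 2.89 T [-0.907  0.343 -0.153] jig mm [ 5.81 14.96] z 34.88 yaw -0.3163
```

Far dowel is touched first (Tz −0.15), so I'll turn the near end in.

Call:
{"fn": "apply_moves", "kwargs": {"moves": [{"jaw": 0,"offset": [0,0,0],"rot": [0,0,0.15]},{"jaw": 0,"offset": [0,0,0],"rot": [0,0,0.15]},{"jaw": 0,"offset": [0,-0.2,0],"rot": [0,0,0]},{"jaw": 0,"offset": [0,0,0],"rot": [0,0,0]},{"jaw": 0,"offset": [0,0,0],"rot": [0,0,0]}]}}

```text
time_s: 13.85
eef_pos: [0.5567, -0.2001, 0.0349]
eef_rot: [0.0, 0.987, -0.16, -0.0]
wrist_force: [-3.3, -6.3, 3.1]
opening: 0.226
grasp_force: 60.0
```

```bash
python3 -c "
from h import *
st()"
```

```text
t 13.85 F jig xyz [-1.23 -6.99] 3.15 T [-0.979  0.419  0.054] jig mm [ 5.68 15.09] z 34.86 yaw -0.3211
```

Tz is near zero with about 4 N beyond friction, so both dowels are in contact. Now I'll slide along +x.

Call:
{"fn": "apply_moves", "kwargs": {"moves": [{"jaw": 0,"offset": [1,0,0],"rot": [0,0,0]},{"jaw": 0,"offset": [1.5,0,0],"rot": [0,0,0]},{"jaw": 0,"offset": [1.5,0,0],"rot": [0,0,0]},{"jaw": 0,"offset": [1,0,0],"rot": [0,0,0]},{"jaw": 0,"offset": [0,0,0],"rot": [0,0,0]}]}}

```text
time_s: 14.48
eef_pos: [0.5594, -0.2011, 0.0349]
eef_rot: [0.0, 0.987, -0.16, -0.003]
wrist_force: [-12.3, -3.9, 11.3]
opening: 0.23
grasp_force: 61.2
```

```bash
python3 -c "
from h import *
st(-.3211)"
```

```text
t 14.47 F jig xyz [-10.45  -7.58] 11.3 T [-0.574  1.587  0.033] jig mm [ 8.47 15.11] z 34.87 yaw -0.3207
```

Call:
{"fn": "apply_moves", "kwargs": {"moves": [{"jaw": 0,"offset": [0,0,-0.4],"rot": [0,0,0]},{"jaw": 0,"offset": [0,0,0],"rot": [0,0,0]},{"jaw": 0,"offset": [0,0,0],"rot": [0,0,0]},{"jaw": 0,"offset": [0,0,0],"rot": [0,0,0]},{"jaw": 0,"offset": [0,0,0],"rot": [0,0,0]}]}}

```text
time_s: 15.1
eef_pos: [0.5594, -0.201, 0.0349]
eef_rot: [0.0, 0.987, -0.16, -0.003]
wrist_force: [-11.7, -4.3, 8.6]
opening: 0.225
grasp_force: 60.6
```

```bash
python3 -c "
from h import *
st(-.3211)"
```

```text
t 15.1 F jig xyz [-9.73 -7.77] 8.61 T [-0.674  1.414  0.075] jig mm [ 8.45 15.14] z 34.89 yaw -0.3208
```

Call:
{"fn": "apply_moves", "kwargs": {"moves": [{"jaw": 0,"offset": [0,0,-0.4],"rot": [0,0,0]},{"jaw": 0,"offset": [0,0,-0.3],"rot": [0,0,0]},{"jaw": 0,"offset": [0,0,0],"rot": [0,0,0]},{"jaw": 0,"offset": [0,0,0],"rot": [0,0,0]},{"jaw": 0,"offset": [0,0,0],"rot": [0,0,0]}]}}

```text
time_s: 15.72
eef_pos: [0.5595, -0.2011, 0.0351]
eef_rot: [0.0, 0.987, -0.16, -0.003]
wrist_force: [-9.3, -4.9, 3.6]
opening: 0.226
grasp_force: 59.9
```

```bash
python3 -c "
from h import *
st(-.3211)"
```

```text
t 15.72 F jig xyz [-7.31 -7.56] 3.6 T [-0.871  1.139  0.091] jig mm [ 8.54 15.14] z 35.05 yaw -0.3208
```

Call:
{"fn": "apply_moves", "kwargs": {"moves": [{"jaw": 0,"offset": [0.5,0.2,-0.2],"rot": [0,0,0]},{"jaw": 0,"offset": [0.5,0,0],"rot": [0,0,0]},{"jaw": 0,"offset": [0.5,0,0],"rot": [0,0,0]},{"jaw": 0,"offset": [0.5,0,0],"rot": [0,0,0]},{"jaw": 0,"offset": [0,0,0],"rot": [0,0,0]}]}}

```text
time_s: 16.35
eef_pos: [0.561, -0.2016, 0.0351]
eef_rot: [-0.0, 0.987, -0.16, -0.003]
wrist_force: [-9.2, -3.7, 4.8]
opening: 0.226
grasp_force: 60.3
```

```bash
python3 -c "
from h import *
st(-.3211)"
```

```text
t 16.35 F jig xyz [-7.58 -6.44] 4.82 T [-0.794  1.269  0.097] jig mm [10.18 15.13] z 35.14 yaw -0.3208
```

Call:
{"fn": "apply_moves", "kwargs": {"moves": [{"jaw": 0,"offset": [0.7,0,-0.2],"rot": [0,0,0]},{"jaw": 0,"offset": [1,0,-0.1],"rot": [0,0,0]},{"jaw": 0,"offset": [1,0,0],"rot": [0,0,0]},{"jaw": 0,"offset": [1,0,0],"rot": [0,0,0]},{"jaw": 0,"offset": [1,0,0],"rot": [0,0,0]}]}}

```text
time_s: 16.98
eef_pos: [0.5654, -0.203, 0.0352]
eef_rot: [-0.0, 0.987, -0.16, -0.003]
wrist_force: [-9.5, -3.8, 3.7]
opening: 0.222
grasp_force: 60.0
```

```bash
python3 -c "
from h import *
st(-.3211)"
```

```text
t 16.98 F jig xyz [-7.81 -6.55] 3.7 T [-0.756  1.354  0.086] jig mm [14.74 15.14] z 35.23 yaw -0.3207
```

Call:
{"fn": "apply_moves", "kwargs": {"moves": [{"jaw": 0,"offset": [1,0.1,-0.2],"rot": [0,0,0]},{"jaw": 0,"offset": [1.2,0,0],"rot": [0,0,0]},{"jaw": 0,"offset": [1.2,0,-0.1],"rot": [0,0,0]},{"jaw": 0,"offset": [1.2,0,0],"rot": [0,0,0]},{"jaw": 0,"offset": [1,0,0],"rot": [0,0,0]}]}}

```text
time_s: 17.6
eef_pos: [0.5707, -0.2048, 0.0353]
eef_rot: [-0.0, 0.987, -0.16, -0.003]
wrist_force: [-7.7, -4.6, 1.4]
opening: 0.224
grasp_force: 59.7
```

```bash
python3 - <<'E'
from h import *
st(-.3211)
j=np.load("/tmp/pose.npz")["j"]
im,_=ctrl.camera("side");draw("side",im,[],f"pics/slide.png",proj("side",[j[0],j[1],.02])[0]+[-5,0],10,(40,30))
E
```

```text
t 17.6 F jig xyz [-5.85 -6.83] 1.35 T [-0.81   1.242  0.055] jig mm [20.35 15.13] z 35.28 yaw -0.3208
```

View pics/slide.png

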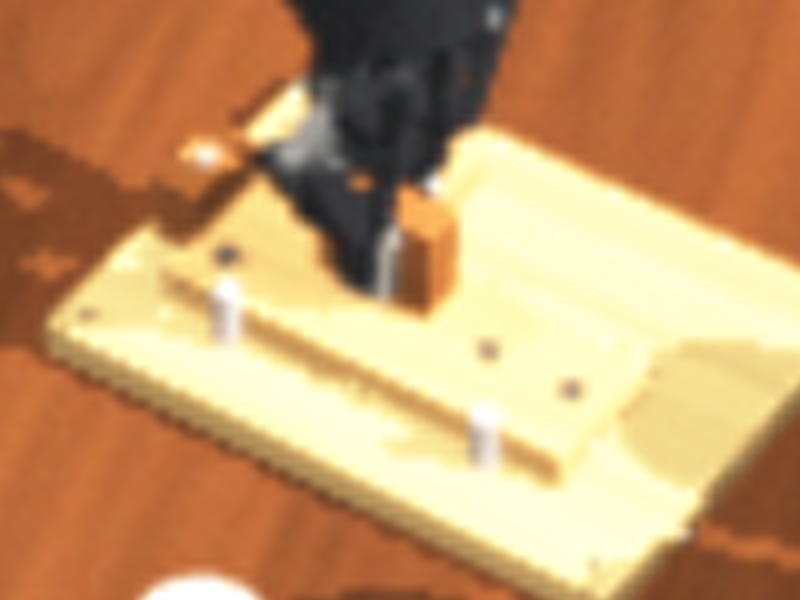

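The edge is against both dowels ((228,310), (485,435)); the end is just short of the stop (205,190). Careful approach now.

Call:
{"fn": "apply_moves", "kwargs": {"moves": [{"jaw": 0,"offset": [0.7,0,0],"rot": [0,0,0]},{"jaw": 0,"offset": [0.7,0,0],"rot": [0,0,0]},{"jaw": 0,"offset": [0.6,0,0],"rot": [0,0,0]},{"jaw": 0,"offset": [0.5,0,0],"rot": [0,0,0]},{"jaw": 0,"offset": [0.5,0,0],"rot": [0,0,0]}]}}

```text
time_s: 18.27
eef_pos: [0.5735, -0.2057, 0.0353]
eef_rot: [-0.0, 0.987, -0.16, -0.003]
wrist_force: [-8.7, -4.0, 1.5]
opening: 0.227
grasp_force: 59.6
```

```bash
python3 -c "
from h import *
st(-.3211)"
```

```text
t 18.27 F jig xyz [-7.02 -6.56] 1.47 T [-0.766  1.237  0.046] jig mm [23.32 15.14] z 35.28 yaw -0.3208
```

Call:
{"fn": "apply_moves", "kwargs": {"moves": [{"jaw": 0,"offset": [0.4,0,0],"rot": [0,0,0]},{"jaw": 0,"offset": [0.4,0,0],"rot": [0,0,0]},{"jaw": 0,"offset": [0.3,0,0],"rot": [0,0,0]},{"jaw": 0,"offset": [0,0,0],"rot": [0,0,0]},{"jaw": 0,"offset": [0,0,0],"rot": [0,0,0]}]}}

```text
time_s: 18.9
eef_pos: [0.5745, -0.2061, 0.0353]
eef_rot: [-0.0, 0.987, -0.16, -0.003]
wrist_force: [-8.2, -3.9, 2.2]
opening: 0.23
grasp_force: 59.7
```

```bash
python3 -c "
from h import *
st(-.3211)"
```

```text
t 18.9 F jig xyz [-6.55 -6.3 ] 2.19 T [-0.778  1.228  0.089] jig mm [24.34 15.13] z 35.3 yaw -0.3208
```

Call:
{"fn": "apply_moves", "kwargs": {"moves": [{"jaw": 0,"offset": [0.3,0,0],"rot": [0,0,0]},{"jaw": 0,"offset": [0.3,0,0],"rot": [0,0,0]},{"jaw": 0,"offset": [0.3,0,0],"rot": [0,0,0]},{"jaw": 0,"offset": [0,0,0],"rot": [0,0,0]},{"jaw": 0,"offset": [0,0,0],"rot": [0,0,0]}]}}

```text
time_s: 19.52
eef_pos: [0.5745, -0.206, 0.0353]
eef_rot: [-0.0, 0.987, -0.16, -0.004]
wrist_force: [-12.4, -3.4, 5.6]
opening: 0.226
grasp_force: 60.2
```

```bash
python3 -c "
from h import *
st(-.3211)"
```

```text
t 19.52 F jig xyz [-10.68  -7.19] 5.55 T [-0.645  1.685  0.112] jig mm [24.33 15.13] z 35.29 yaw -0.3207
```

Stop contact: x holds at 24.3 mm while Fx rises about 4 N. I'll unload most of the elastic preload before releasing.

Call:
{"fn": "apply_moves", "kwargs": {"moves": [{"jaw": 0,"offset": [-0.3,0.2,0],"rot": [0,0,0]},{"jaw": 0,"offset": [-0.3,0.2,0],"rot": [0,0,0]},{"jaw": 0,"offset": [-0.3,0.2,0],"rot": [0,0,0]},{"jaw": 0,"offset": [0,0,0],"rot": [0,0,0]},{"jaw": 0,"offset": [0,0,0],"rot": [0,0,0]}]}}

```text
time_s: 20.15
eef_pos: [0.5744, -0.2061, 0.0353]
eef_rot: [-0.001, 0.987, -0.16, -0.003]
wrist_force: [-7.3, -1.9, 2.0]
opening: 0.227
grasp_force: 59.9
```

```bash
python3 -c "
from h import *
st(-.3211)"
```

```text
t 20.15 F jig xyz [-6.29 -4.12] 2.02 T [-0.472  1.061  0.067] jig mm [24.31 15.11] z 35.25 yaw -0.3207
```

Call:
{"fn": "apply_moves", "kwargs": {"moves": [{"jaw": 0,"offset": [-0.3,0.1,0],"rot": [0,0,0]},{"jaw": 0,"offset": [-0.3,0.2,0],"rot": [0,0,0]},{"jaw": 0,"offset": [-0.2,0.1,0],"rot": [0,0,0]},{"jaw": 0,"offset": [0,0,0],"rot": [0,0,0]},{"jaw": 0,"offset": [0,0,0],"rot": [0,0,0]}]}}

```text
time_s: 20.78
eef_pos: [0.5745, -0.2061, 0.0353]
eef_rot: [-0.001, 0.987, -0.16, -0.002]
wrist_force: [-5.5, -1.6, -2.7]
opening: 0.226
grasp_force: 59.0
```

```bash
python3 -c "
from h import *
st(-.3211)"
```

```text
t 20.77 F jig xyz [-4.7  -3.26] -2.65 T [-0.203  1.037  0.05 ] jig mm [24.36 15.07] z 35.29 yaw -0.321
```

Call:
{"fn": "apply_moves", "kwargs": {"moves": [{"jaw": 0,"offset": [0,-0.1,0.3],"rot": [0,0,0]},{"jaw": 0,"offset": [0,0,0.2],"rot": [0,0,0]},{"jaw": 0,"offset": [0,0,0],"rot": [0,0,0]},{"jaw": 0,"offset": [0,0,0],"rot": [0,0,0]},{"jaw": 0,"offset": [0,0,0],"rot": [0,0,0]}]}}

```text
time_s: 21.4
eef_pos: [0.5745, -0.2061, 0.0352]
eef_rot: [-0.001, 0.987, -0.16, -0.002]
wrist_force: [-7.5, -0.7, 0.1]
opening: 0.226
grasp_force: 59.6
```

```bash
python3 -c "
from h import *
st(-.3211)"
```

```text
t 21.4 F jig xyz [-6.95 -3.02] 0.1 T [-0.218  1.208  0.066] jig mm [24.37 15.05] z 35.22 yaw -0.321
```

Call:
{"fn": "apply_moves", "kwargs": {"moves": [{"jaw": 0.3,"offset": [0,0,0],"rot": [0,0,0]},{"jaw": 0.4,"offset": [0,0,0],"rot": [0,0,0]},{"jaw": 0.6,"offset": [0,0,0],"rot": [0,0,0]},{"jaw": 0.6,"offset": [0,0,0],"rot": [0,0,0]},{"jaw": 0.6,"offset": [0,0,0],"rot": [0,0,0]}]}}

```text
time_s: 22.02
eef_pos: [0.5765, -0.2072, 0.0364]
eef_rot: [0.0, 0.987, -0.16, 0.0]
wrist_force: [-0.9, 0.1, -0.3]
opening: 0.598
grasp_force: 0.0
```

```bash
python3 -c "
from h import *
st(-.3211)"
```

```text
t 22.02 F jig xyz [-0.88 -0.15] -0.32 T [-0.022  0.035  0.041] jig mm [26.58 14.7 ] z 36.36 yaw -0.3213
```

Call:
{"fn": "apply_moves", "kwargs": {"moves": [{"jaw": 0.6,"offset": [0,0,-10],"rot": [0,0,0]},{"jaw": 0.6,"offset": [0,0,-30],"rot": [0,0,0]},{"jaw": 0.6,"offset": [0,0,-50],"rot": [0,0,0]},{"jaw": 0.6,"offset": [0,0,-60],"rot": [0,0,0]},{"jaw": 0.6,"offset": [0,0,-40],"rot": [0,0,0]}]}}

```text
time_s: 22.65
eef_pos: [0.5772, -0.2076, 0.2306]
eef_rot: [0.001, 0.987, -0.16, 0.002]
wrist_force: [1.3, -0.2, 0.1]
opening: 0.598
grasp_force: 0.0
```

Call:
{"fn": "apply_moves", "kwargs": {"moves": [{"jaw": 0.6,"offset": [0,40,0],"rot": [0,0,0]},{"jaw": 0.6,"offset": [0,60,0],"rot": [0,0,0]},{"jaw": 0.6,"offset": [-30,50,0],"rot": [0,0,0]},{"jaw": 0.6,"offset": [-40,40,0],"rot": [0,0,0]},{"jaw": 0.6,"offset": [-40,40,0],"rot": [0,0,0]}]}}

```text
time_s: 23.28
eef_pos: [0.3977, -0.3915, 0.2271]
eef_rot: [0.0, 0.987, -0.16, 0.0]
wrist_force: [0.9, -0.1, 0.4]
opening: 0.603
grasp_force: 0.0
```

```bash
python3 - <<'E'
from h import *
j=np.load("/tmp/pose.npz")["j"];D=[box(x-5,x+5,55,65,15,40) for x in(-50,60)]
c,s=np.cos(-.319),np.sin(-.319);w=[j[0]+.025*c-.015*s,j[1]+.025*s+.015*c,.03]
a=[];ms={}
for n in("top","side"):
    im,_=ctrl.camera(n);m=near(n,"template",w)
    if m is not None: ms[n]=m
    draw(n,im,[],f"/tmp/f{n}.png",proj(n,[j[0],j[1],.02])[0],7,(28,37));a.append(cv2.imread(f"/tmp/f{n}.png"))
p,f=fit(TEM,ms,[w[0],w[1],-.319],.015);d=p[:2]-j[:2];print(list(ms),p,f,"jig mm",(np.array([[c,s],[-s,c]])@d)*1000)
cv2.imwrite("pics/final.png",cv2.hconcat(a));st()
E
```

```text
['top', 'side'] [ 0.57462424 -0.20648507 -0.32519477] 0.14484786987304688 jig mm [24.652423   14.71765927]
t 23.48 F jig xyz [-0.63  0.43] -0.52 T [-0.04  -0.004 -0.019] jig mm [ -85.19 -215.74] z 227.22 yaw -0.3239
```

View pics/final.png

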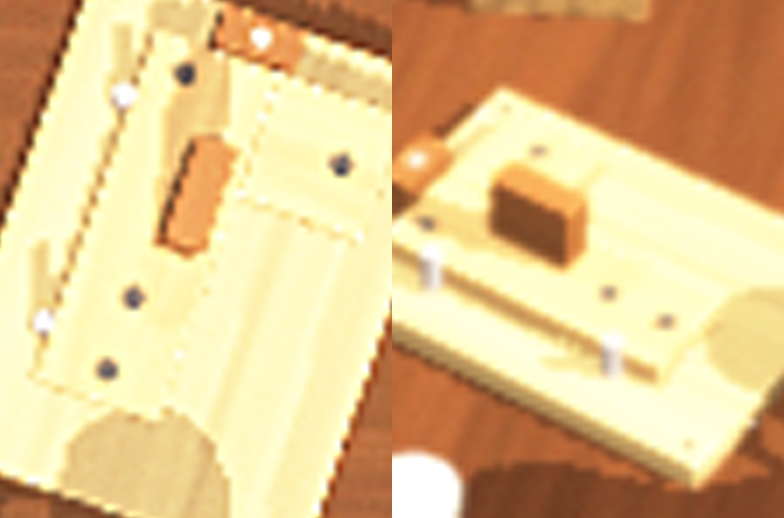

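The template is flat, with its edge touching the dowels at (122,97) and (43,322) and its end against the stop at (260,40). The fit puts it at jig (24.7, 14.7) mm against a nominal (25, 15). The robot is clear, so I'm handing in.

```bash
python3 -c "
from bench import ctrl
print(ctrl.hand_in())"
```

```text
the job is handed in; nothing more can be done
None
```

The wooden template was set flat on the jig, pushed snugly against both dowels, slid to the end stop and released. The camera fit after release puts it within about 0.4 mm of the seated position, the highest horizontal force I read was about 13 N, and the job was handed in at about 23.5 s.

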